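# Clamp a cedar block in the trigger clamp and keep the squeeze on

### The job

Clamp the loose cedar block in the trigger clamp: press the clamp's release button so that the ram springs right back, lay the block lengthwise in the bed between the side rails and let go of it, then pump the trigger until the sprung pad holds the block firmly against the fence. Cedar dents easily, so stop before the pad's spring is squeezed solid. Finish while still holding the trigger pulled in, with the block gripped, and leave the other things on the table where they are.

Things in the scene. Friction and masses are not known exactly. Their poses are not given: they have to be found in the camera images.
- clamp: Trigger clamp on a plywood board (104 x 286 x 12 mm) fixed to the table; origin on the table under the ram's line. Its y axis runs along the ram from the black clamp body (y -125 to -36 mm, top z 57 mm) to the fence; pistol grip and trigger point to its -x. The grip is a fixed black bar: y -124 to -102, x -57 to -155, z 17 to 49 mm
- bed (a point): point on the bed's floor (the board's top, z 12 mm) midway between the two low wooden rails, at clamp (0, 55, 12) mm. The rails stand 52 mm apart inside, y 22 to 90 mm, top at z 20 mm. With the ram back, a block centred here lies clear of pad and fence
- fence_face (a point): centre of the face of the wooden fence (72 mm wide, 12 mm thick, top at z 58 mm) at the far end of the bed, 32 mm above the table; it looks along the clamp's -y. Bolted, at a different distance each time (clamp y 92 to 104 mm)
- block_center (a point): centre of the loose cedar block, 45 x 62 x 40 mm (its x, y, z), 0.08 kg, lying flat on the table at the start. It goes into the bed with its 62 mm length (its y axis) along the clamp's y axis, either way round; its centre is then 32 mm above the table
- release_top (a point): centre of the top of the release button, a round 20 mm grey knob on top of the clamp body, 64 mm above the table. Pressed straight down by its 6 mm stroke (about 6 N at the bottom) it lifts both pawls, and the ram springs right back in about half a second while it is kept down; it comes up again when let go
- ram (a joint): feed of the ram (a toothed steel bar), m: 0 = right back, grows towards the fence, at most 0.054. At the start it has been left 0.038 to 0.048 out, which leaves too little room for the block. Its return spring pulls it back with 4.5 to 7 N; teeth 4 mm apart hold it when the trigger is let go
- pad_face (a point): centre of the round rubber face (27 mm) of the spring-loaded pad on the ram's end, 32 mm above the table, at clamp y = 4 mm + ram - pad
- pad (a joint): how far the pad's spring is compressed, m: 0 = free, 0.013 = solid. The spring pushes back with 1.2 N per mm (8 mm is about 10 N)
- trigger (a joint): angle of the trigger, rad: 0 = released (its spring opens it, 3 to 5 N at the grip point), 0.44 = pulled in. The first 0.08 rad is slack, then pulling feeds the ram about 25 mm per rad: a full pull feeds 9 to 10 mm, of which 8 mm (two teeth) stay when it is let go, or 4 mm when the pad presses. The pull at the grip point stays below 15 N unless the pad is solid
- trigger_grip (a point): grip point on the trigger, 66 mm from its hinge, 34 mm above the table. The trigger is a grey bar 12 mm thick, z 25 to 44 mm, 94 mm long to its round end (17 mm across), over the bare table. It leans 0.22 rad to the clamp's +y of -x when released, 0.22 rad to -y when pulled in, towards the grip (clamp's -y); at least 25 mm stay free between them
- trigger_hinge (a point): the trigger's hinge (vertical axis) at clamp (-49, -55, 34) mm; the trigger turns counter-clockwise seen from above as it is pulled in
- straight_edge: black rule, 300 x 30 x 7 mm, bystander lying along the table's back edge
- eyelet_jar: small glass jar with a black cap, 45 mm wide, 56 mm high, bystander; origin at its underside
- spool: thread spool, 29 mm wide, 46 mm high, bystander; origin at its underside
- oil_bottle: small white bottle with a black cap, 32 mm wide, 83 mm high, bystander; origin at its underside
- tape_measure: tape measure, 28 x 58 x 52 mm, bystander at the front right; origin at its underside
- wax_tin: flat round tin, 60 mm wide, 20 mm high, bystander at the right; origin at its underside

How it is judged:
On the way, in this order (a step that is already met when the one before it is completed fails the run):
1. the release button is pressed and the ram has sprung back (value of joint ram below 0.004 m), for 0.1 s.
2. the block lies in the bed, lengthwise between the rails, and is let go (x of block_center in the frame of clamp between -0.006 and 0.006 m and y of block_center in the frame of clamp between 0.03 and 0.076 m and height (world z) of block_center below 0.036 m and angle between the y axis of block_center and the y axis of clamp, either way round below 0.2 rad and contact force between the fingers and block below 0.2 N), for 0.2 s.
3. the trigger is pumped until the pad grips the block against the fence (contact force between pad and block above 3.5 N and contact force between fence and block above 2 N), for 0.2 s.
At the end, for the whole second after the job is handed in: The block lies flat in the bed (centre within 6 mm of the clamp's centre line, turned less than 0.12 rad), pressed against the fence by the pad with 3.5 to 15 N (spring compressed about 3 to 12 mm), not touched by the robot, which still holds the trigger pulled in (more than 0.06 rad) (all of step 3 and contact force between pad and block below 15 N and x of block_center in the frame of clamp between -0.006 and 0.006 m and height (world z) of block_center between 0.029 and 0.036 m and angle between the y axis of block_center and the y axis of clamp, either way round below 0.12 rad and angle between block_center's own z axis and vertical below 0.1 rad and contact force between the fingers and block below 0.2 N and value of joint trigger above 0.06 rad and contact force between any of the fingers, the arm and trigger above 1 N); the arm keeps its last pose, push and grip.
It fails at once if the block is crushed: the pad's spring is driven solid (more than 20 N) (contact force between pad and block above 20 N).
It fails at once if a bystander is shoved or knocked over (distance of any of straight_edge, eyelet_jar, spool, oil_bottle, tape_measure, wax_tin from where it was at the start of the episode above 0.03 m).
It also fails if it takes over 72 s, if anything falls off the work surface, if the arm or the gripper's body presses on something with over 40 N, if the wrist force passes 120 N, or if a joint passes its speed limit or range.

### The arm

A 7-joint arm with a two-finger parallel gripper is mounted at the origin on a cart in front of the work surface, level with it; the furniture and walls round the work are solid. World frame = base frame: x ahead of the robot, y to its left, z up, the work surface at z = 0. Lengths are in m, angles in rad, forces in N, time in s.
With the tool pointing down it reaches from about 0.35 to 0.775 m from the base axis. Payload 3.1 kg.
Tool frame: the origin (TCP) lies at the very end of the fingers, on their centre line; the grasp point (between the pads) lies 19 mm behind it; z points along the fingers, y is the line along which they close (so a half turn about z gives the same grasp; the last joint's range is limited). The gripper opens to 85 mm and grips with 20 to 120 N. Pads are 22 mm wide; open, the fingers measure 114 mm over their backs; the gripper's body (76 mm by 85 mm) begins 54 mm behind the grasp point. The pads swing forward as they close: fully open they stand 13 mm farther back than shut.
Start: joints at [-1.163, 0.311, 0.014, 1.512, -0.004, 1.319, -0.027], TCP at [0.239, 0.495, 0.231] pointing down, gripper open.
Joint ranges: [-2.7, 2.7], [-0.3, 1.91], [-1.27, 1.3], [0.12, 2.57], [-1.44, 4.58], [0.2, 2.03], [-3.05, 3.05]. Speed limits (rad/s): [2.79, 2.79, 3.14, 3.14, 3.14, 3.14, 3.14].

### API

Orientations are given as a unit quaternion [x, y, z, w].
In Python, from plant import robot gives the robot as it stands.
- The arm moves only by the tool jog_arm, never from a script. Its argument "steps" is a list that holds one entry, the list of rows, each a list of 7 numbers: the shift along the world's x, y, z in m, then the turn, a rotation vector about the world's x, y, z in degrees, then the finger opening in m, from 0 to 0.0854. In form: [[[tx, ty, tz, wx, wy, wz, jaw], ...]]. A call has 1 to 5 rows; each row shifts and turns the commanded pose from where the row before left it; what a row does not reach is not made up. A row lasts 1/8 s, in which the tool goes at most 62.5 mm and 10.7 degrees, less where a joint would pass 70% of its speed; a pose out of reach is approached as far as the arm can. A call is refused whole if a number of a shift passes 0.0625 or a number of a turn 10.7, either way. A call with a gripper value outside its range is refused whole. The fingers move at their own pace and stop on an object; "grip_force" is the grip in N (left out, the last holds). Time passes only in rows, so rows that do not move let the fingers close. It gives the time, the measured TCP pose, the force, the opening and the grip force at its end, in the units of the state.
- robot.read_state(): the state, without advancing time (a new reading comes with each control period).
- robot.get_image(name): name is "scene" or "top" or "wrist"; returns a dict with "image" (400x640x3 uint8, red, green, blue), "z_map" (400x640 float32, m along the optical axis (not along the pixel's ray), 0 where there is no reading), "vfov" (degrees; the focal length in pixels is half the picture's height over the tangent of half this angle, whatever the lens; pixels are square), "cx", "cy" (the principal point, pixels), "pose" (4x4, takes a point from camera to world coordinates). Camera axes: x right, y down, z forward; pixel columns grow to the right and rows downward; lengths in m; the calibration is good to about 2 mm. The wrist camera is an equidistant fisheye: a pixel r from the principal point sees the ray r / f radians off the axis. A picture is of the moment at which its call begins.
- robot.job_done(): hands the job in; it is judged then, once.
The state is a dict: "time_s": time; "qpos": joint angles; "joint_velocities": joint speeds; "joint_torque": joint torques, N m; "tcp_pos": TCP position; "eef_rot": TCP orientation; "wrist_force": force on the tool from outside, world axes, zero at the start; "torque": the same for the moment, N m; "gripper_width": finger opening in m; "grasp_force": force on a finger pad.
Only numpy, scipy, OpenCV 4.12 (cv2) and the standard library are available. Lean on these libraries where they do the work, as an engineer would, in place of code of your own. Each camera call takes 0.05 s, during which the arm holds its last target. There are 200 camera calls.

## Working session

There is one attempt and no reset: what is moved stays moved. The work goes in short steps, Python scripts to look and compute and a tool call to move; the robot and the scene stay as the last step left them, time stands still between calls to the robot, and variables do not carry over. Pictures are saved under pics/ and viewed, at most 10 in all, crops included, and the job is handed in when it is done.

Besides the shell and the picture viewer there is one more tool, called after "Request:" as name([rows], argument=value, ...), one row to a line, values as JSON. jog_arm: Moves the arm, as the interface text tells. Its arguments: {"type":"object","properties":{"steps":{"type":"array"},"grip_force":{"type":"number"}},"required":["steps"]}

```bash
mkdir -p pics; ls; cat > h.py <<'E'
from plant import robot
import numpy as np, cv2
def grab(n,save=None):
    d=robot.get_image(n)
    if save: cv2.imwrite('pics/'+save,d['image'][:,:,::-1])
    np.savez('/tmp/'+n+'.npz',**d); return d
def cloud(d):
    f=200/np.tan(np.radians(d['vfov'])/2)
    v,u=np.mgrid[0:400,0:640]; z=d['z_map']
    P=np.stack([(u-d['cx'])/f*z,(v-d['cy'])/f*z,z],-1)
    T=np.array(d['pose']); return P@T[:3,:3].T+T[:3,3]
E
python3 - <<'E'
from h import *
s=robot.read_state();print(s)
for n in('top','scene'):
    d=grab(n,n+'1.png');print(n,d['vfov'],d['cx'],d['cy'],np.round(d['pose'],3).tolist())
E
```

```text
pics
{'time_s': 0.0, 'qpos': array([-1.162684  ,  0.31176358,  0.01399101,  1.51306198, -0.00440189,
        1.31919225, -0.02720041]), 'joint_velocities': array([ 5.30555957e-04, -3.02539880e-04, -2.70807045e-05,  7.41055998e-04,
        2.24267779e-04,  1.01871144e-03, -1.36620571e-03]), 'joint_torque': array([ 9.99548433e-05, -3.79915988e+01,  1.45773226e-01, -2.30593228e+01,
        1.20864494e-02,  1.36636852e-02,  1.58840612e-05]), 'tcp_pos': array([0.23880891, 0.4946387 , 0.23019827]), 'eef_rot': array([ 2.22977287e-01,  9.74822905e-01, -1.17680945e-03, -2.19995943e-04]), 'wrist_force': array([ 0.10616551, -0.95108536, -0.30716119]), 'torque': array([0.03424209, 0.03131978, 0.0240227 ]), 'grasp_force': 0.0, 'gripper_width': 0.08582816754516419}
top 49.641965888241565 322.68745652447575 197.80185727987154 [[-0.015, -0.989, 0.149, 0.384], [-1.0, 0.013, -0.02, -0.003], [0.018, -0.149, -0.989, 1.131], [0.0, 0.0, 0.0, 1.0]]
scene 55.32372058922637 320.6823566823547 197.69270976490924 [[-0.658, -0.501, 0.562, 0.057], [-0.753, 0.421, -0.506, 0.396], [0.017, -0.756, -0.654, 0.632], [0.0, 0.0, 0.0, 1.0]]
```

View pics/top1.png

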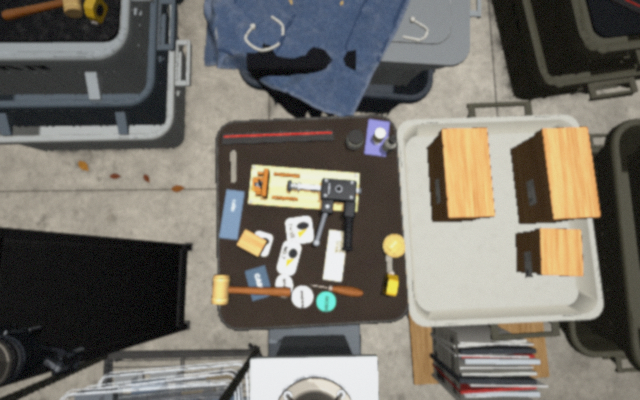

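View pics/scene1.png

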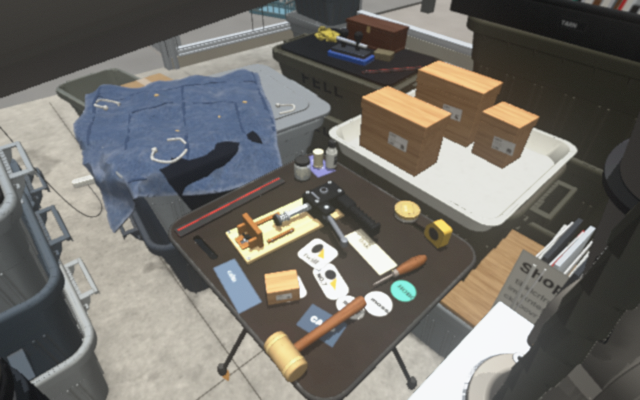

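The top view shows the clamp with the fence at about (262,184), the button near (338,188) and the trigger at (323,225). The block is near (254,242), and the bystanders are at the back and right edges. Next I'll measure with depth.

```bash
python3 - <<'E'
from h import *
ims=[]
for n in('top','scene'):
    d=dict(np.load('/tmp/%s.npz'%n));P=cloud(d);Z=P[...,2]
    tab=(abs(P[...,0]-.5)<.35)&(abs(P[...,1])<.4)
    print(n,'table z',np.median(Z[tab&(abs(Z)<.02)]))
    m=(tab&(Z>.006)&(Z<.12)).astype(np.uint8)
    nn,l,st,c=cv2.connectedComponentsWithStats(m)
    for i in range(1,nn):
        if st[i,4]<25: continue
        q=P[l==i]; top=q[q[:,2]>np.percentile(q[:,2],90)-.006]
        r=cv2.minAreaRect((top[:,:2]*1000).astype(np.float32))
        print(c[i].round(),st[i,4],'zmax%.3f'%np.percentile(q[:,2],95),'top rect',np.round(r[0]),np.round(r[1]),round(r[2],1))
    R=d['image']
    x0,x1,y0,y1=(215,405,115,325) if n=='top' else (170,480,140,390)
    cv2.imwrite('pics/%s_c.png'%n,cv2.resize(R[y0:y1,x0:x1,::-1],None,fx=2.8 if n=='top' else 2.4,fy=2.8 if n=='top' else 2.4,interpolation=cv2.INTER_CUBIC))
E
```

```text
top table z 0.0010726669575225056
[431. 232.] 11875 zmax0.088 top rect [ 489. -296.] [512. 206.] 0.0
[277. 136.] 829 zmax0.011 top rect [722.  91.] [ 31. 300.] 1.8
[354. 139.] 287 zmax0.058 top rect [ 707. -111.] [38. 39.] 48.5
[379. 134.] 134 zmax0.050 top rect [ 717. -177.] [26. 26.] 87.5
[308. 193.] 4865 zmax0.059 top rect [521.  15.] [245. 173.] 81.7
[252. 242.] 470 zmax0.044 top rect [438. 156.] [62. 45.] 61.5
[390. 284.] 301 zmax0.055 top rect [ 325. -191.] [26. 42.] 79.8
[240. 290.] 1022 zmax0.044 top rect [321. 160.] [179.  70.] 88.3
[342. 289.] 314 zmax0.026 top rect [316. -76.] [87. 23.] 83.4
scene table z 0.0007686666366072403
[420. 174.] 8386 zmax0.105 top rect [ 482. -305.] [510. 188.] 3.9
[318. 157.] 165 zmax0.047 top rect [ 713. -179.] [25. 30.] 49.7
[302. 167.] 358 zmax0.056 top rect [ 702. -115.] [37. 39.] 86.7
[226. 207.] 670 zmax0.009 top rect [717.  90.] [ 32. 298.] 1.8
[298. 221.] 5184 zmax0.058 top rect [521.  17.] [240. 170.] 79.2
[406. 210.] 429 zmax0.022 top rect [ 423. -209.] [59. 59.] 6.4
[438. 232.] 530 zmax0.053 top rect [ 320. -194.] [27. 40.] 78.1
[406. 266.] 419 zmax0.025 top rect [310. -80.] [87. 22.] 85.5
[282. 286.] 979 zmax0.042 top rect [434. 153.] [62. 47.] 60.7
[305. 341.] 2233 zmax0.043 top rect [315. 158.] [181.  72.] 86.7
```

View pics/top_c.png

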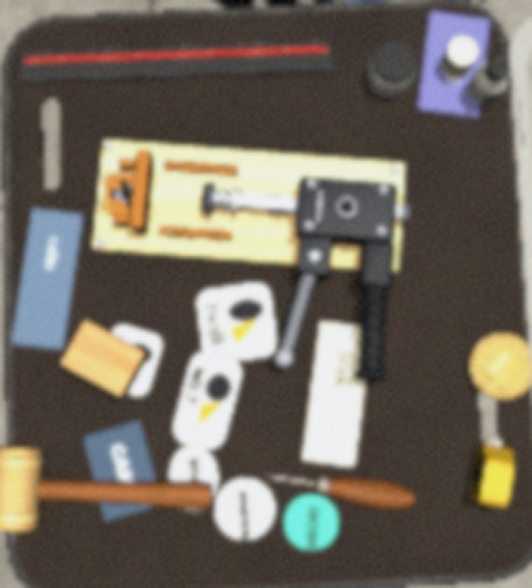

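The crop shows the block (long axis about 61° from world x), the clamp board slightly turned, the button at crop (347,207), and the trigger running from (315,255) to (285,358). Now for the clamp frame.

```bash
python3 - <<'E'
from h import *
for n in('top','scene'):
    d=dict(np.load('/tmp/%s.npz'%n));P=cloud(d);Z=P[...,2]
    reg=(abs(P[...,0]-.54)<.16)&(abs(P[...,1]-.02)<.17)
    hsv=cv2.cvtColor(d['image'],cv2.COLOR_RGB2HSV)
    b=reg&(abs(Z-.0125)<.004)&(hsv[...,2]>150)&(hsv[...,1]>50)
    nn,l,st,c=cv2.connectedComponentsWithStats(b.astype(np.uint8)); k=1+st[1:,4].argmax()
    # board edges: cast rays not needed, use cloud
    q=P[b]; q=q[(q[:,0]>.46)]
    r=cv2.minAreaRect((q[:,:2]*1000).astype(np.float32));print(n,'board',r,len(q))
    a=r[2] if r[1][1]>r[1][0] else r[2]-90
    th=np.radians(a); ex=np.array([np.cos(th),np.sin(th)]);ey=np.array([-ex[1],ex[0]])
    hi=reg&(Z>.05)&(Z<.075)
    nn,l,st,c=cv2.connectedComponentsWithStats(hi.astype(np.uint8))
    for i in range(1,nn):
        if st[i,4]<15: continue
        q=P[l==i]; r=cv2.minAreaRect((q[:,:2]*1000).astype(np.float32));print(' hi',c[i].round(),st[i,4],np.round(r[0],1),np.round(r[1]),r[2])
    t=reg&(Z>.03)&(Z<.05)&(P[...,0]<.5)
    nn,l,st,c=cv2.connectedComponentsWithStats(t.astype(np.uint8))
    for i in range(1,nn):
        if st[i,4]<15: continue
        q=P[l==i]; r=cv2.minAreaRect((q[:,:2]*1000).astype(np.float32));print(' low',c[i].round(),st[i,4],np.round(r[0],1),np.round(r[1]),r[2])
E
```

```text
top board ((580.5198974609375, 23.269302368164062), (285.4140625, 104.3310317993164), 84.89797973632812) 1008
 hi [355. 140.] 56 [ 693.1 -112.3] [14. 34.] 0.31615158915519714
 hi [264. 182.] 142 [588.5 121.3] [12. 71.] 85.02435302734375
 hi [337. 193.] 1000 [548.7 -62.7] [90. 94.] 84.8287582397461
 low [319. 231.] 151 [464.5 -14.3] [16. 74.] 74.5145492553711
 low [348. 233.] 298 [457.8 -87.3] [25. 86.] 85.2870101928711
 low [251. 242.] 452 [438.3 155.5] [62. 45.] 61.45854187011719
scene board ((577.4315795898438, 37.07472229003906), (251.81192016601562, 106.15528869628906), 84.87397003173828) 900
 hi [304. 161.] 62 [ 691.1 -114.5] [17. 37.] 0.7512860298156738
 hi [325. 196.] 828 [545.3 -64.1] [90. 91.] 82.7486572265625
 hi [252. 224.] 175 [584.7 118.5] [12. 73.] 85.82964324951172
 low [363. 218.] 441 [454.8 -88.7] [29. 89.] 85.603515625
 low [338. 232.] 224 [461.5 -17.3] [16. 80.] 74.90518188476562
 low [281. 282.] 727 [434.1 152.6] [62. 47.] 60.65903854370117
```

Request:
jog_arm([
  [[0.03,-0.05,0,0,0,0,0],[0.03,-0.05,0,0,0,0,0],[0.03,-0.05,0,0,0,0,0],[0.03,-0.05,0,0,0,0,0],[0.03,-0.05,0,0,0,0,0]],
], grip_force=40)

```text
time_s: 0.72
tcp_pos: [0.3896, 0.2434, 0.231]
eef_rot: [0.223, 0.975, -0.0, -0.0]
wrist_force: [1.1, 0.4, 1.2]
gripper_width: 0.0
grasp_force: 0.0
```

Request:
jog_arm([
  [[0.03,-0.05,0,0,0,0,0],[0.03,-0.05,0,0,0,0,0],[0.03,-0.05,0,0,0,0,0],[0.03,-0.05,-0.01,0,0,0,0],[0.03,-0.05,-0.02,0,0,0,0]],
])

```text
time_s: 1.35
tcp_pos: [0.5405, -0.006, 0.2015]
eef_rot: [0.223, 0.975, 0.001, 0.001]
wrist_force: [1.5, 0.7, 0.4]
gripper_width: 0.0002
grasp_force: 0.0
```

```bash
python3 - <<'E'
from h import *
s=robot.read_state();print(s['time_s'],s['tcp_pos'],s['eef_rot'],s['wrist_force'],s['gripper_width'])
d=grab('wrist','w1.png');print(d['vfov'],d['cx'],d['cy'],np.round(d['pose'],3).tolist())
for n in('top','scene'):
    d=dict(np.load('/tmp/%s.npz'%n));P=cloud(d)
    for px in ([(339,189)] if n=='top' else []): 
        print(P[px[1]-2:px[1]+3,px[0]-2:px[0]+3].reshape(-1,3).mean(0))
E
```

```text
1.35 [ 0.54046934 -0.00599929  0.20152755] [2.22623455e-01 9.74903860e-01 5.27086225e-04 9.91612717e-04] [1.54374332 0.68554201 0.37277767] 0.00022471968484091755
65.70646984690485 320.61625102808193 199.45288106450812 [[0.435, 0.853, 0.287, 0.467], [0.9, -0.413, -0.137, 0.028], [0.002, 0.319, -0.948, 0.344], [0.0, 0.0, 0.0, 1.0]]
[ 0.56628831 -0.06626654  0.06487137]
```

View pics/w1.png

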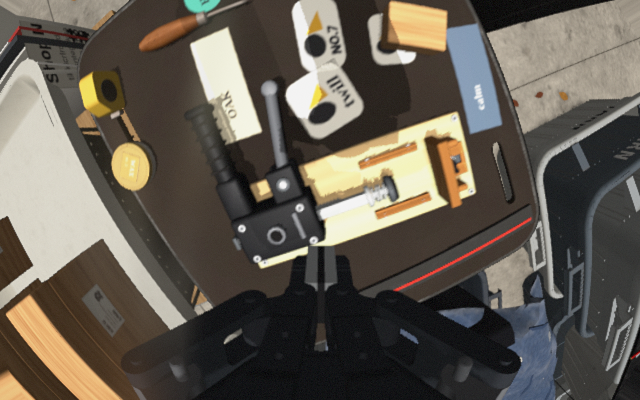

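The wrist view has everything: button at (277,236), hinge cap (284,184), trigger end (269,88), rails around (387,155) and (403,205), fence at (452,172), block at (417,26). Now I'll cast those rays.

```bash
cat >> h.py <<'E'
def ray(d,u,v,z):
    f=200/np.tan(np.radians(float(d['vfov']))/2)
    x,y=u-float(d['cx']),v-float(d['cy']); r=np.hypot(x,y); t=r/f
    k=np.array([x/r*np.sin(t),y/r*np.sin(t),np.cos(t)])
    T=np.array(d['pose']); k=T[:3,:3]@k; o=T[:3,3]; return np.round(1000*(o+k*(z-o[2])/k[2]),1)[:2]
E
python3 - <<'E'
from h import *
d=dict(np.load('/tmp/wrist.npz'))
for n,u,v,z in [('button',277,236,.064),('hinge',284,184,.05),('trigend',269,88,.044),('railA0',361,164,.02),('railA1',415,145,.02),('railB0',377,215,.02),('railB1',430,196,.02),('fence face top1',430,139,.058),('fface top2',446,207,.058),('pad top',391,177,.046)]: print(n,ray(d,u,v,z))
h=cv2.cvtColor(d['image'],cv2.COLOR_RGB2HSV)
m=((h[...,1]>80)&(h[...,2]>170)&(h[...,0]<22)).astype(np.uint8); m[70:]=0;m[:,:375]=0;m[:,460:]=0
c=max(cv2.findContours(m,0,1)[0],key=cv2.contourArea); r=cv2.minAreaRect(c);print(r)
b=cv2.boxPoints(r);w=np.array([ray(d,*p,.04) for p in b]);print(w,cv2.minAreaRect(w.astype(np.float32)))
E
python3 -c "
import cv2;i=cv2.imread('pics/w1.png')[0:280,170:490];cv2.imwrite('pics/w1c.png',cv2.resize(i,None,fx=2.14,fy=2.14,interpolation=cv2.INTER_CUBIC))"
```

```text
button [567.5 -68.2]
hinge [525.7 -39.6]
trigend [435.2 -10.4]
railA0 [547.8  38. ]
railA1 [553.6 100.8]
railB0 [609.7  31.1]
railB1 [616.   96.4]
fence face top1 [544.1 108.7]
fface top2 [617.8 100.9]
pad top [566.6  59.7]
((417.0135192871094, 25.41891098022461), (62.63600540161133, 40.60654067993164), 9.462323188781738)
[[438.9 109.4]
 [403.1 134.7]
 [434.  192.9]
 [471.  165.7]] ((436.45001220703125, 151.15000915527344), (70.11088562011719, 45.61491394042969), 60.309940338134766)
```

View pics/w1c.png

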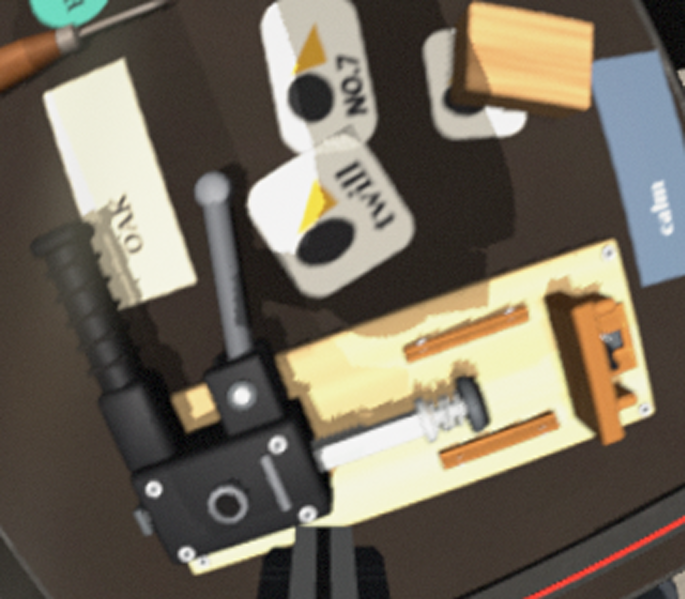

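Request:
jog_arm([
  [[0.009,-0.02,-0.03,0,0,0,0],[0.009,-0.02,-0.04,0,0,0,0],[0.009,-0.021,-0.045,0,0,0,0],[0,0,-0.012,0,0,0,0],[0,0,-0.008,0,0,0,0]],
])

```text
time_s: 2.02
tcp_pos: [0.566, -0.0645, 0.066]
eef_rot: [0.223, 0.975, 0.0, -0.0]
wrist_force: [0.5, 1.3, -0.5]
gripper_width: 0.0001
grasp_force: 0.0
```

Request:
jog_arm([
  [[0,0,-0.005,0,0,0,0],[0,0,-0.003,0,0,0,0],[0,0,0,0,0,0,0],[0,0,0,0,0,0,0]],
])

```text
time_s: 2.52
tcp_pos: [0.5669, -0.0643, 0.0597]
eef_rot: [0.222, 0.975, 0.001, 0.001]
wrist_force: [-1.2, 1.6, 4.2]
gripper_width: 0.0003
grasp_force: 2.3
```

Request:
jog_arm([
  [[0,-0.002,-0.003,0,0,0,0],[0,0,-0.001,0,0,0,0],[0,0,0,0,0,0,0],[0,0,0,0,0,0,0],[0,0,0,0,0,0,0]],
])

```text
time_s: 3.15
tcp_pos: [0.5674, -0.0651, 0.0575]
eef_rot: [0.222, 0.975, 0.002, 0.001]
wrist_force: [-5.2, 4.2, 17.0]
gripper_width: -0.0003
grasp_force: 8.3
```

Request:
jog_arm([
  [[0,0,0,0,0,0,0],[0,0,0,0,0,0,0],[0,0,0,0,0,0,0]],
])

```text
time_s: 3.52
tcp_pos: [0.5674, -0.0651, 0.0575]
eef_rot: [0.222, 0.975, 0.002, 0.001]
wrist_force: [-5.1, 4.8, 16.8]
gripper_width: 0.0004
grasp_force: 8.3
```

```bash
python3 - <<'E'
from h import *
d=grab('top');s=grab('scene')
a=cv2.resize(d['image'][150:250,230:390],(640,400)); b=cv2.resize(s['image'][150:300,200:440],(640,400))
cv2.imwrite('pics/press.png',np.hstack([a,b])[:,:,::-1][:, ::1]) 
i=cv2.imread('pics/press.png');cv2.imwrite('pics/press.png',cv2.resize(i,(800,250)))
E
```

```text
(no output)
```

View pics/press.png

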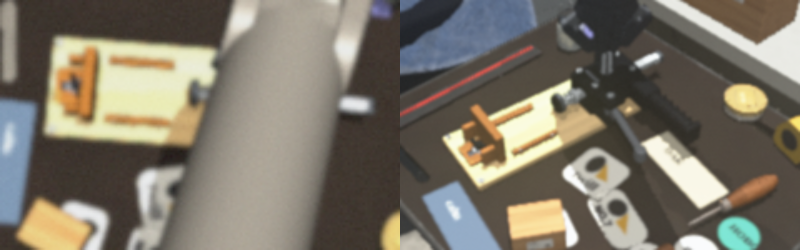

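The ram is fully back: the bed is empty and the ram's tail sticks out behind the body. Lifting now and going to the block.

Request:
jog_arm([
  [[0,0,0.05,0,0,0,0],[0,0,0.05,0,0,-10.5,0.03],[-0.02,0.035,0.01,0,0,-10.5,0.07],[-0.022,0.036,0,0,0,-10.5,0.07],[-0.022,0.036,0,0,0,-10.5,0.07]],
])

```text
time_s: 4.25
tcp_pos: [0.5021, 0.0404, 0.1646]
eef_rot: [0.56, 0.828, 0.001, 0.001]
wrist_force: [-0.2, 1.5, 0.0]
gripper_width: 0.0696
grasp_force: 0.0
```

Request:
jog_arm([
  [[-0.022,0.036,0,0,0,-10.5,0.07],[-0.022,0.036,0,0,0,-10.5,0.07],[-0.022,0.036,0,0,0,-10.5,0.07],[0,0,0,0,0,-10.5,0.07],[0,0,0,0,0,-9.2,0.07]],
])

```text
time_s: 4.88
tcp_pos: [0.4373, 0.1465, 0.1644]
eef_rot: [0.86, 0.51, 0.001, 0.0]
wrist_force: [0.5, 0.4, 0.1]
gripper_width: 0.0699
grasp_force: 0.0
```

```bash
python3 - <<'E'
from h import *
s=robot.read_state();print(s['time_s'],s['qpos'].round(2),s['tcp_pos'],s['eef_rot'],s['wrist_force'],s['gripper_width'])
d=grab('wrist','w2.png');print(np.round(d['pose'],3).tolist())
E
```

```text
4.875 [-0.92  0.2   0.65  1.87 -0.14  1.11 -0.72] [0.43728448 0.14654372 0.16443995] [8.60122947e-01 5.10086223e-01 7.08142359e-04 2.43279493e-04] [0.5358839  0.38401952 0.12419898] 0.06990750886582348
[[0.877, -0.456, -0.151, 0.476], [-0.481, -0.832, -0.277, 0.217], [0.001, 0.316, -0.949, 0.307], [0.0, 0.0, 0.0, 1.0]]
```

View pics/w2.png

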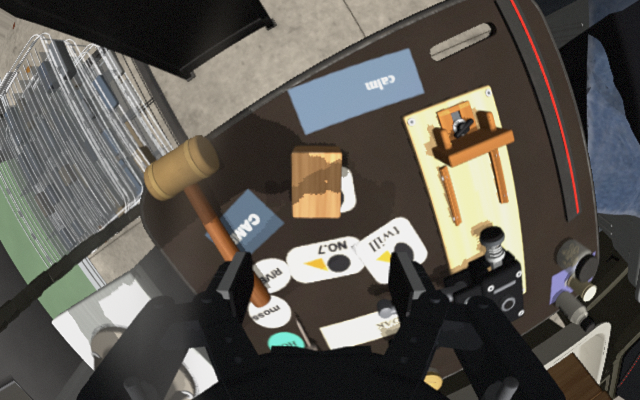

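The block is at (316,184) in the wrist view, square to the jaws. The mallet's at (200,180), and the rails are at (450,195) and (498,175).

```bash
python3 - <<'E'
from h import *
d=dict(np.load('/tmp/wrist.npz'))
h=cv2.cvtColor(d['image'],cv2.COLOR_RGB2HSV)
for vmin in(150,190):
    m=((h[...,1]>80)&(h[...,2]>vmin)&(h[...,0]<22)).astype(np.uint8); m[235:]=0;m[:130]=0;m[:,:275]=0;m[:,365:]=0
    c=max(cv2.findContours(m,0,1)[0],key=cv2.contourArea); r=cv2.minAreaRect(c);b=cv2.boxPoints(r)
    w=np.array([ray(d,*p,.04) for p in b]);print(r,cv2.minAreaRect(w.astype(np.float32)),w.mean(0))
z=d['z_map'];f=200/np.tan(np.radians(float(d['vfov']))/2)
def w3(m):
    v,u=np.nonzero(m&(z>0));x=u-float(d['cx']);y=v-float(d['cy']);r=np.hypot(x,y)+1e-9;t=r/f
    Z=z[v,u];P=np.stack([x/r*np.tan(t)*Z,y/r*np.tan(t)*Z,Z],1);T=d['pose'];return P@T[:3,:3].T+T[:3,3]
M=np.zeros(z.shape,bool);M[130:235,275:365]=1;q=w3(M);q=q[(q[:,2]>.034)];print('block',np.median(q[:,2]),cv2.minAreaRect((q[:,:2]*1000).astype(np.float32)))
M[:]=0;M[90:240,400:530]=1;q=w3(M);
a=q[(q[:,2]>.052)];print('fence',cv2.minAreaRect((a[:,:2]*1000).astype(np.float32)))
r=q[(q[:,2]>.0165)&(q[:,2]<.0225)]
for n,u,v in[('A0',441,167),('A1',460,222),('B0',490,152),('B1',508,201)]:print(n,ray(d,u,v,.02))
E
```

```text
((316.5, 203.5), (27.0, 47.0), 90.0) ((428.6158447265625, 137.43234252929688), (26.16142463684082, 43.63139343261719), 61.379058837890625) [428.65  137.375]
((316.0, 203.5), (27.0, 46.0), 90.0) ((428.1877136230469, 137.6212158203125), (26.162809371948242, 42.64984893798828), 61.27161407470703) [428.25  137.575]
block 0.03957481579914379 ((436.4992980957031, 152.220458984375), (61.5948486328125, 45.165470123291016), 61.014007568359375)
fence ((586.5780639648438, 117.93809509277344), (12.81463623046875, 72.14830017089844), 85.18573760986328)
A0 [552.2 105.5]
A1 [550.2  38.5]
B0 [609.8  94.2]
B1 [613.6  30.9]
```

Request:
jog_arm([
  [[-0.001,0.0057,-0.04,0,0,-0.3,0.07],[0,0,-0.05,0,0,0,0.07],[0,0,-0.04,0,0,0,0.07],[0,0,-0.016,0,0,0,0.07],[0,0,0,0,0,0,0.07]],
], grip_force=30)

```text
time_s: 5.55
tcp_pos: [0.4361, 0.1511, 0.018]
eef_rot: [0.86, 0.509, -0.001, 0.0]
wrist_force: [-0.0, 0.1, -0.5]
gripper_width: 0.0695
grasp_force: 0.0
```

Request:
jog_arm([
  [[0,0,0,0,0,0,0.035],[0,0,0,0,0,0,0.035],[0,0,0,0,0,0,0.035],[0,0,0,0,0,0,0.035],[0,0,0.01,0,0,0,0.035]],
])

```text
time_s: 6.18
tcp_pos: [0.4358, 0.1514, 0.0287]
eef_rot: [0.861, 0.509, -0.0, -0.0]
wrist_force: [-0.4, -0.8, -0.8]
gripper_width: 0.0443
grasp_force: 31.9
```

Request:
jog_arm([
  [[0,0,0.05,0,0,0,0.035],[0.03,-0.016,0.02,0,0,8,0.035],[0.04,-0.022,0,0,0,8,0.035],[0.04,-0.022,0,0,0,7.8,0.035],[0.036,-0.0225,0,0,0,0,0.035]],
])

```text
time_s: 6.8
tcp_pos: [0.5833, 0.0684, 0.0989]
eef_rot: [0.737, 0.676, 0.0, -0.0]
wrist_force: [0.1, 0.9, -0.6]
gripper_width: 0.0442
grasp_force: 31.9
```

Request:
jog_arm([
  [[0,0,0,0,0,0,0.035],[0,0,0,0,0,0,0.035]],
])

```text
time_s: 7.05
tcp_pos: [0.5813, 0.0694, 0.0981]
eef_rot: [0.737, 0.676, -0.0, -0.001]
wrist_force: [0.5, -0.5, -0.3]
gripper_width: 0.0445
grasp_force: 31.9
```

```bash
python3 - <<'E'
from h import *
s=robot.read_state();print(s['time_s'],s['tcp_pos'],s['eef_rot'],s['wrist_force'],s['gripper_width'])
d=grab('wrist','w3.png')
E
```

```text
7.05 [0.58125579 0.06935185 0.09813988] [ 7.37138065e-01  6.75741638e-01 -4.46085064e-04 -7.16314020e-04] [ 0.54016448 -0.54848069 -0.26945193] 0.04450526942081414
```

View pics/w3.png

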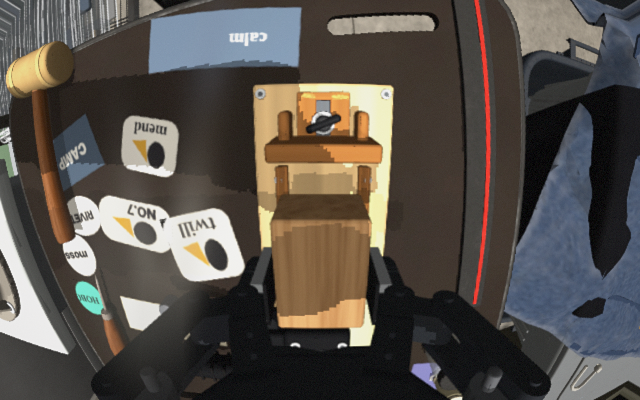

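```bash
python3 - <<'E'
from h import *
d=dict(np.load('/tmp/wrist.npz'))
ex=np.array([.9962,-.0872]);ey=np.array([.0872,.9962])
z=d['z_map'];f=200/np.tan(np.radians(float(d['vfov']))/2)
v,u=np.nonzero((z>0));x=u-float(d['cx']);y=v-float(d['cy']);r=np.hypot(x,y)+1e-9;t=r/f
Z=z[v,u];P=np.stack([x/r*np.tan(t)*Z,y/r*np.tan(t)*Z,Z],1);T=d['pose'];q=(P@T[:3,:3].T+T[:3,3])*1000
def box(n,sel):
    a=q[sel];r=cv2.minAreaRect(a[:,:2].astype(np.float32));c=a[:,:2];print(n,len(a),np.round(r[0],1),np.round(r[1],1),round(r[2],1),'ex',np.percentile(c@ex,[1,99]).round(1),'ey',np.percentile(c@ey,[1,99]).round(1))
box('fence',(u>255)&(u<395)&(v>130)&(v<175)&(abs(q[:,2]-58)<4))
for n,a,b in(('railL',270,295),('railR',350,378)): box(n,(u>a)&(u<b)&(v>160)&(v<210)&(abs(q[:,2]-20)<3))
box('block',(u>265)&(u<385)&(v>190)&(v<335)&(abs(q[:,2]-120)<4))
E
```

```text
fence 2395 [587.4 117.6] [12.7 71.4] 84.8 ex [540.1 609.2] ey [162.2 174.5]
railL 369 [553.1  89.9] [29.2  9.8] 83.8 ex [538.6 548.1] ey [125.8 152.3]
railR 438 [615.3  82.3] [33.2  9.7] 85.3 ex [601.2 610.4] ey [119.9 152.1]
block 10542 [583.   68.7] [63. 54.] 84.5 ex [550.9 596.7] ey [ 89.7 149.8]
```

Lateral error is under 1 mm. The rails' midline is at 574.7 and the block's at 573.8. Lowering.

Request:
jog_arm([
  [[0.001,0,-0.03,0,0,0.3,0.035],[0,0,-0.02,0,0,0,0.035],[0,0,-0.012,0,0,0,0.035],[0,0,-0.005,0,0,0,0.035],[0,0,0,0,0,0,0.035]],
])

```text
time_s: 7.72
tcp_pos: [0.5835, 0.0696, 0.0323]
eef_rot: [0.735, 0.678, 0.001, 0.0]
wrist_force: [0.1, -0.5, -0.7]
gripper_width: 0.0442
grasp_force: 31.9
```

Request:
jog_arm([
  [[0,0,0,0,0,0,0.055],[0,0,0,0,0,0,0.06],[0,0,0,0,0,0,0.06]],
])

```text
time_s: 8.1
tcp_pos: [0.5833, 0.0689, 0.0314]
eef_rot: [0.735, 0.678, 0.0, 0.0]
wrist_force: [-0.0, -0.4, -0.4]
gripper_width: 0.0599
grasp_force: 0.0
```

Request:
jog_arm([
  [[0,0,0.04,0,0,0,0.06],[0,0,0.05,0,0,0,0.06],[-0.04,-0.019,0,0,0,0,0.02],[-0.04,-0.019,0,0,0,0,0],[-0.0394,-0.02,0,0,0,0,0]],
])

```text
time_s: 8.72
tcp_pos: [0.4627, 0.0102, 0.1214]
eef_rot: [0.735, 0.678, 0.0, 0.0]
wrist_force: [0.6, -0.2, 0.9]
gripper_width: 0.0052
grasp_force: 0.0
```

Request:
jog_arm([
  [[0,0,0,0,0,0,0],[0,0,0,0,0,0,0]],
])

```text
time_s: 8.98
tcp_pos: [0.4646, 0.0113, 0.1217]
eef_rot: [0.735, 0.678, 0.001, 0.0]
wrist_force: [0.8, 0.1, -0.4]
gripper_width: -0.0
grasp_force: 0.0
```

```bash
cat > m.py <<'E'
from h import *
O=np.array([577.8,12.0]);ex=np.array([.9962,-.0872]);ey=np.array([.0872,.9962])
def look(save=None):
    s=robot.read_state();t=s['tcp_pos'];c=t[:2]*1000-O
    print(s['time_s'],'tcp',t.round(4),'clamp',(c@ex).round(1),(c@ey).round(1),'F along ey',(s['wrist_force'][:2]@ey).round(2),s['wrist_force'].round(1))
    d=grab('wrist',save);z=d['z_map'];f=200/np.tan(np.radians(float(d['vfov']))/2)
    v,u=np.mgrid[0:400,0:640];x=u-float(d['cx']);y=v-float(d['cy']);r=np.hypot(x,y)+1e-9;k=np.tan(r/f)/r
    T=d['pose'];q=(np.stack([x*k*z,y*k*z,z],-1)@T[:3,:3].T+T[:3,3])*1000
    q[z<=0]=[0,0,-999];X=(q[...,:2]-O)@ex;Y=(q[...,:2]-O)@ey;H=q[...,2]
    def box(n,s):
        if s.sum()<20: print(n,'unseen',s.sum());return
        print(n,s.sum(),'x',np.percentile(X[s],[1,99]).round(1),'y',np.percentile(Y[s],[1,99]).round(1),'z',np.median(H[s]).round(1),'ang',round(cv2.minAreaRect(np.stack([X[s],Y[s]],1).astype(np.float32))[2],1))
    box('block',(abs(X)<40)&(abs(H-52)<3)&(Y>20)&(Y<96))
    box('fence',(abs(X)<45)&(abs(H-58)<3)&(Y>90)&(Y<120))
    box('pad',(abs(X)<16)&(abs(H-40)<7)&(Y>-10)&(Y<45))
    box('trig',(X<-70)&(X>-150)&(abs(H-44)<4)&(Y>-75)&(Y<-15))
    return d
E
python3 -c "
from m import *
look('w4.png')"
```

```text
8.975 tcp [0.4646 0.0113 0.1217] clamp -112.7 -10.6 F along ey 0.22 [ 0.8  0.1 -0.4]
block 4176 x [-21.6  22.2] y [27.1 87. ] z 51.6 ang 0.1
fence 1368 x [-35.5  34.1] y [ 99.8 111.8] z 57.4 ang 90.0
pad 479 x [-15.1  11.9] y [-9.9  4. ] z 42.1 ang 88.3
trig 1158 x [-147.7  -70.9] y [-52.8 -27.2] z 42.5 ang 79.6
```

View pics/w4.png

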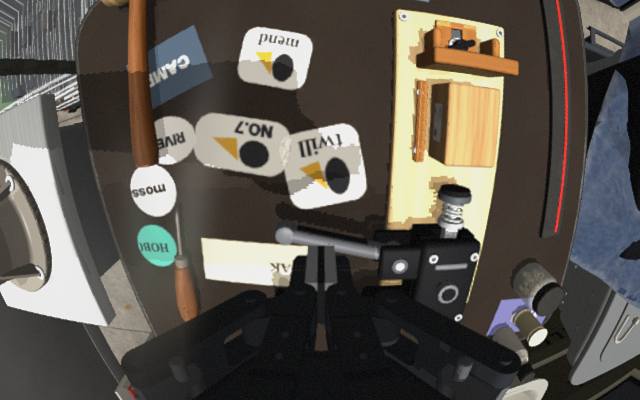

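The block lies in the bed (clamp x 0.3, y 57), the pad is fully back at y 4, and the fence is at 99.8. The trigger runs from (285,235) to (380,250). Going down beside the trigger.

Request:
jog_arm([
  [[0,0,-0.04,0,0,0,0],[0,0,-0.04,0,0,0,0],[0,0,-0.026,0,0,0,0],[0,0,0,0,0,0,0]],
])

```text
time_s: 9.52
tcp_pos: [0.4629, 0.0112, 0.0135]
eef_rot: [0.735, 0.678, -0.002, -0.001]
wrist_force: [0.7, -0.5, 1.1]
gripper_width: 0.0001
grasp_force: 0.0
```

Request:
jog_arm([
  [[-0.0005,-0.006,0,0,0,0,0],[-0.0005,-0.006,0,0,0,0,0],[-0.0004,-0.005,0,0,0,0,0],[0,0,0,0,0,0,0]],
])

```text
time_s: 10.02
tcp_pos: [0.463, -0.0049, 0.0162]
eef_rot: [0.735, 0.678, 0.001, -0.0]
wrist_force: [-0.4, 5.2, 3.2]
gripper_width: 0.0
grasp_force: 2.3
```

Request:
jog_arm([
  [[-0.0005,-0.006,0,0,0,0,0],[-0.0005,-0.006,0,0,0,0,0],[-0.0005,-0.006,0,0,0,0,0],[0,0,0,0,0,0,0]],
])

```text
time_s: 10.52
tcp_pos: [0.46, -0.0205, 0.0156]
eef_rot: [0.735, 0.678, 0.001, -0.003]
wrist_force: [-2.8, 9.4, 5.7]
gripper_width: -0.0003
grasp_force: 4.4
```

```bash
python3 -c "
from m import *
look()"
```

```text
10.525 tcp [ 0.46   -0.0205  0.0156] clamp -114.6 -42.6 F along ey 9.09 [-2.8  9.4  5.7]
block 8441 x [-22.1  21.8] y [26.7 86.5] z 51.6 ang 0.1
fence 257 x [10.3 40.8] y [ 98.9 109. ] z 56.7 ang 20.0
pad 1350 x [-14.8   8.5] y [-9.6  9.7] z 40.5 ang 89.9
trig 578 x [-127.8 -101.1] y [-64.2 -31.9] z 43.5 ang 67.3
```

Request:
jog_arm([
  [[-0.0005,-0.006,0,0,0,0,0],[-0.0004,-0.005,0,0,0,0,0],[0,-0.002,0,0,0,0,0],[0,0,0,0,0,0,0]],
])

```text
time_s: 11.08
tcp_pos: [0.4595, -0.0287, 0.0157]
eef_rot: [0.733, 0.68, 0.003, -0.005]
wrist_force: [-2.0, 16.4, 6.5]
gripper_width: -0.0001
grasp_force: 8.0
```

```bash
python3 -c "
from m import *
look()"
```

```text
11.075 tcp [ 0.4595 -0.0287  0.0157] clamp -114.3 -50.9 F along ey 16.13 [-2.  16.4  6.5]
block 8165 x [-22.   21.9] y [26.6 86. ] z 51.6 ang 0.1
fence unseen 0
pad 1483 x [-14.8   8.2] y [-9.1 13.1] z 40.3 ang 89.0
trig 649 x [-127.5  -70.4] y [-73.1 -40.3] z 43.2 ang 20.3
```

Full stroke fed about 9 mm. Now I'll cycle it: release, then pull.

Request:
jog_arm([
  [[0.001,0.014,0,0,0,0,0],[0.001,0.014,0,0,0,0,0],[0.0009,0.013,0,0,0,0,0],[0,0,0,0,0,0,0]],
])

```text
time_s: 11.62
tcp_pos: [0.4628, 0.0038, 0.0152]
eef_rot: [0.735, 0.678, -0.001, 0.0]
wrist_force: [-0.5, 0.1, -0.7]
gripper_width: -0.0
grasp_force: 0.0
```

Request:
jog_arm([
  [[-0.0009,-0.013,0,0,0,0,0],[-0.001,-0.014,0,0,0,0,0],[-0.0005,-0.007,0,0,0,0,0],[-0.0005,-0.007,0,0,0,0,0],[0,0,0,0,0,0,0]],
])

```text
time_s: 12.25
tcp_pos: [0.4575, -0.029, 0.0148]
eef_rot: [0.734, 0.679, 0.002, -0.007]
wrist_force: [-2.6, 18.6, 3.4]
gripper_width: -0.0002
grasp_force: 9.0
```

```bash
python3 -c "
from m import *
look()"
```

```text
12.25 tcp [ 0.4575 -0.029   0.0148] clamp -116.2 -51.3 F along ey 18.28 [-2.6 18.6  3.4]
block 8062 x [-22.1  21.8] y [26.6 85.9] z 51.6 ang 0.7
fence unseen 0
pad 1932 x [-14.8   7.5] y [-9.8 21. ] z 40.0 ang 2.3
trig 672 x [-129.3  -70.3] y [-73.3 -40.7] z 43.0 ang 19.3
```

Request:
jog_arm([
  [[0.001,0.014,0,0,0,0,0],[0.001,0.014,0,0,0,0,0],[0.0009,0.013,0,0,0,0,0],[0,0,0,0,0,0,0]],
])

```text
time_s: 12.8
tcp_pos: [0.4633, 0.0032, 0.0154]
eef_rot: [0.735, 0.678, -0.0, 0.001]
wrist_force: [-0.8, -0.0, 0.9]
gripper_width: 0.0002
grasp_force: 0.0
```

Request:
jog_arm([
  [[-0.0009,-0.013,0,0,0,0,0],[-0.001,-0.014,0,0,0,0,0],[-0.0005,-0.007,0,0,0,0,0],[-0.0005,-0.007,0,0,0,0,0],[0,0,0,0,0,0,0]],
])

```text
time_s: 13.42
tcp_pos: [0.458, -0.029, 0.015]
eef_rot: [0.734, 0.679, 0.002, -0.006]
wrist_force: [-1.8, 18.1, 4.3]
gripper_width: -0.0001
grasp_force: 9.1
```

```bash
python3 -c "
from m import *
look()"
```

```text
13.425 tcp [ 0.458 -0.029  0.015] clamp -115.7 -51.2 F along ey 17.93 [-1.8 18.1  4.3]
block 7807 x [-21.9  22.1] y [29.4 88.3] z 51.6 ang 1.0
fence unseen 0
pad 2220 x [-14.7   8.1] y [-9.3 28.7] z 39.8 ang 0.4
trig 671 x [-128.8  -70.4] y [-73.7 -40.7] z 42.9 ang 19.7
```

Request:
jog_arm([
  [[0.001,0.014,0,0,0,0,0],[0.001,0.014,0,0,0,0,0],[0.0009,0.013,0,0,0,0,0],[0,0,0,0,0,0,0]],
])

```text
time_s: 13.98
tcp_pos: [0.4634, 0.0033, 0.0154]
eef_rot: [0.735, 0.678, -0.0, 0.001]
wrist_force: [-0.8, -1.6, 0.5]
gripper_width: 0.0001
grasp_force: 0.0
```

Request:
jog_arm([
  [[-0.0009,-0.013,0,0,0,0,0],[-0.001,-0.014,0,0,0,0,0],[-0.0005,-0.007,0,0,0,0,0],[-0.0005,-0.007,0,0,0,0,0],[0,0,0,0,0,0,0]],
])

```text
time_s: 14.6
tcp_pos: [0.4581, -0.029, 0.0151]
eef_rot: [0.734, 0.679, 0.002, -0.006]
wrist_force: [-1.9, 17.7, 4.0]
gripper_width: 0.0
grasp_force: 9.1
```

```bash
python3 -c "
from m import *
look()"
```

```text
14.6 tcp [ 0.4581 -0.029   0.0151] clamp -115.7 -51.3 F along ey 17.47 [-1.9 17.7  4. ]
block 6847 x [-21.9  22.3] y [37.2 91.5] z 51.6 ang 89.7
fence unseen 0
pad 2609 x [-14.8   7.9] y [-9.4 36.9] z 38.7 ang 89.8
trig 677 x [-128.8  -70.3] y [-73.8 -40.7] z 43.0 ang 19.5
```

The pad is about 1 mm short of closing the gap. Fifth pull goes in steps.

Request:
jog_arm([
  [[0.001,0.014,0,0,0,0,0],[0.001,0.014,0,0,0,0,0],[0.0009,0.013,0,0,0,0,0],[0,0,0,0,0,0,0]],
])

```text
time_s: 15.15
tcp_pos: [0.4634, 0.0032, 0.0154]
eef_rot: [0.735, 0.678, -0.0, 0.001]
wrist_force: [-0.3, 0.5, -0.0]
gripper_width: -0.0
grasp_force: 0.0
```

Request:
jog_arm([
  [[-0.0009,-0.013,0,0,0,0,0],[-0.0007,-0.01,0,0,0,0,0],[-0.0005,-0.007,0,0,0,0,0],[0,-0.002,0,0,0,0,0],[0,0,0,0,0,0,0]],
])

```text
time_s: 15.78
tcp_pos: [0.4582, -0.0234, 0.015]
eef_rot: [0.735, 0.678, 0.001, -0.005]
wrist_force: [-3.0, 12.6, 5.0]
gripper_width: 0.0002
grasp_force: 6.4
```

```bash
python3 -c "
from m import *
look('w5.png')"
```

```text
15.775 tcp [ 0.4582 -0.0234  0.015 ] clamp -116.1 -45.7 F along ey 12.25 [-3.  12.6  5. ]
block 7351 x [-21.9  22.2] y [38.4 94.4] z 51.6 ang 89.9
fence 36 x [17.  30.2] y [ 98.6 102.9] z 55.8 ang 19.9
pad 2605 x [-14.7   7.4] y [-9.3 37.8] z 38.2 ang 90.0
trig 605 x [-129.2  -70.9] y [-67.2 -35. ] z 43.4 ang 17.3
```

Request:
jog_arm([
  [[-0.0003,-0.003,0,0,0,0,0],[0,-0.001,0,0,0,0,0],[0,0,0,0,0,0,0],[0,0,0,0,0,0,0],[0,0,0,0,0,0,0]],
])

```text
time_s: 16.45
tcp_pos: [0.458, -0.0271, 0.015]
eef_rot: [0.735, 0.678, 0.001, -0.005]
wrist_force: [-3.9, 11.5, 5.2]
gripper_width: 0.0001
grasp_force: 6.5
```

```bash
python3 -c "
from m import *
look('w5.png')"
```

```text
16.45 tcp [ 0.458  -0.0271  0.015 ] clamp -115.9 -49.4 F along ey 11.16 [-3.9 11.5  5.2]
block 6929 x [-21.8  22.2] y [38.4 92.8] z 51.6 ang 0.1
fence unseen 0
pad 2728 x [-14.7   8.1] y [-9.2 37.9] z 38.3 ang 89.9
trig 630 x [-129.1  -70.2] y [-71.7 -38.7] z 43.0 ang 19.6
```

View pics/w5.png

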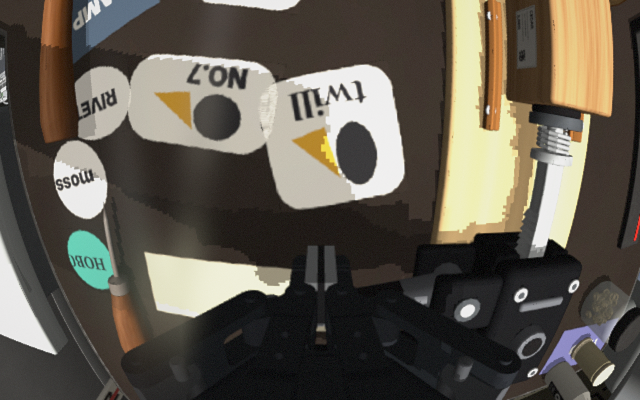

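The pad at (555,120) is pressed on the block with its spring visibly shortened but not solid. The block is straight and against the fence, and the trigger is held in. Handing in.

```bash
python3 -c "
from h import robot
print(robot.job_done())"
```

```text
the job is handed in; nothing more can be done
None
```

I clamped the cedar block against the fence and handed the job in at 16.5 s, still holding the trigger pulled in. I estimate the pad spring is squeezed about 6–7 mm (roughly 8 N). No bystander was touched that I saw, and the hand-in gave no verdict.

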